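# Make up a set of joint balls by weight at the bench dispenser

## Robot

A 7-joint arm with a two-finger parallel gripper is mounted at the origin on the work surface. World frame = base frame: x ahead of the robot, y to its left, z up, the work surface at z = 0. Lengths are in m, angles in rad, forces in N, time in s.
With the tool pointing down it reaches from about 0.4 to 0.85 m from the base axis. Payload 10.4 kg.
Tool frame: the origin (TCP) lies at the very end of the fingers, on their centre line; the grasp point (between the pads) lies 19 mm behind it; z points along the fingers, y is the direction in which the jaws open and shut (so a half turn about z gives the same grasp; the last joint's range is limited). The gripper opens to 85 mm and grips with 20 to 120 N. Pads are 22 mm wide; open, the fingers measure 114 mm over their backs; the gripper's body (76 mm by 85 mm) begins 54 mm behind the grasp point. The pads swing forward as they close: fully open they stand 13 mm farther back than shut.
Start: joints at [1.281, 0.332, -0.065, 1.46, 0.022, 1.35, -0.088], TCP at [0.165, -0.603, 0.231] pointing down, gripper open.
Joint ranges: [-2.6, 2.6], [-0.5, 2.12], [-1.47, 1.34], [0.16, 2.42], [-1.27, 4.41], [0.06, 2.06], [-2.6, 2.6]. Speed limits (rad/s): [2.22, 2.22, 2.79, 2.79, 3.14, 3.14, 3.14].

## Interface

Orientations are given as a 3x3 rotation matrix whose columns are the frame's x, y, z axes.
In Python, from plant import arm, optics, workorder, search_frame, outline_of gives the robot as it stands.
- The arm moves only by the tool apply_moves, never from a script. Its argument "steps" is a list of rows, each an object with "delta_pos": the shift along the tool's x, y, z in mm, a list of three; "yaw": the turn about the tool's z in degrees; "grip": the gripper command: -1 is shut, 1 is fully open, values between are in proportion. In form: [{"delta_pos": [tx, ty, tz], "yaw": yaw, "grip": grip}, ...]. A call has exactly 8 rows; each row is the pose to reach, as a shift and turn from the pose measured when the call began, along the tool's axes at that moment; what a row does not reach only later rows make up. A row lasts 1/12 s, in which the tool goes at most 41.7 mm and 7.16 degrees, less where a joint would pass 70% of its speed; a pose out of reach is approached as far as the arm can. A call with a gripper value outside its range is refused whole. The fingers move at their own pace and stop on an object; "newtons" is the grip in N (left out, the last holds). Time passes only in rows, so rows that repeat a pose let the fingers close, or fill a call up. It gives the time, the measured TCP pose, the force and the opening at its end, in the units of the state.
- arm.get_obs(): the state, without advancing time (a new reading comes with each control period).
- optics.capture(name): name is "scene" or "top" or "wrist"; returns the picture (480x640x3 uint8, red, green, blue); there is no depth.
- optics.camera_info(name): a dict with "mtx" (3x3 intrinsics, pixels), "R" (3x3) and "t" (3): a world point X has camera coordinates R X + t. Camera axes: x right, y down, z forward; pixel columns grow to the right and rows downward; lengths in m; the calibration is good to about 2 mm. The wrist camera is an equidistant fisheye: a pixel r from the principal point sees the ray r / f radians off the axis. A picture is of the moment at which its call begins: read the wrist's pose just before it. camera_info takes no time and is no camera call; for the wrist camera it gives the pose at the moment of the call.
- workorder.job_done(): hands the job in, once; it reports no verdict.
Trained networks look in the newest picture that a camera, given by its name, has taken for a name from the list of things; names that differ only in an ending like _2 or _b are one class to them, and where a whole thing is asked for, a point or a joint stands for the part that bears it (a point fixed in the world has none). Each returns a list of dicts, best first, with "p" (0 to 1); they miss things now and then, are a little off and sometimes report something else, mostly with a low value. They report only what shows in the picture. A call takes as long as a camera call. They do not tell look-alikes from the thing itself.
- search_frame(thing, camera): "at" ([column, row] in pixels, amid what is visible of it).
- outline_of(thing, camera): "region" (480x640 bool, what is visible of it) and "at" ([column, row] in pixels, amid what is visible of it).
The state is a dict: "time": time; "joint_positions": joint angles; "joint_velocities": joint speeds; "joint_efforts": joint torques, N m; "position": TCP position; "tcp_rot": TCP orientation; "wrist_force": force on the tool from outside, world axes, zero at the start; "ft_torque": the same for the moment, N m; "finger_gap": opening from 0.0 (shut) to 1.0 (fully open).
Only numpy, scipy, OpenCV 4.12 (cv2) and the standard library are available. Lean on these libraries where they do the work, as an engineer would, in place of code of your own. Each camera call takes 0.05 s, during which the arm holds its last target.

## Task

Make up one set of joint balls by weight: ease the dispenser's spring-centred lever right over to its stop on the side where the weigh bowl stands, hold it there a moment so that a ball drops, and let it spring back to centre, again and again until the counterweighted bowl goes down and stays on its stop; then add no more and leave the lever centred. Do not force the lever, let no ball go into the plain cup or onto the bench, keep your hand off the scale and leave the other things on the bench where they are.

Things in the scene. Friction and masses are not known exactly. Their poses are not given: they have to be found in the camera images.
- dispenser: bench ball dispenser, fixed; origin on the bench under its middle, z up, its front faces its own -x (roughly towards the robot), y along its width. Flat glass-fronted housing 178 mm wide (y), x -14 to +18 mm, 90 to 190 mm above the bench, on a column behind; clear magazine tube 29 mm across on the z axis, 186 to 312 mm high, the steel balls stacked in it
- hopper (a point): middle of the front top edge of the square sheet-steel refill hopper over the tube: 107 mm wide, 310 to 352 mm above the bench, its front 48 mm in front of the tube's axis. With the tube it stands close over the lever knob: no room there for an upright gripper, but there is for one that comes from the front leaning back 25 to 45 degrees
- pocket (a point): middle of the rocker under the tube, 175 mm above the bench. Its pocket holds one ball. Lever tilted over 0.36 rad to one side: within 0.3 s the ball falls into that side's chute and out of the housing's underside at y = +73 or -73 mm. Lever back at centre: the next ball falls into the pocket. So one full tilt and return gives one ball
- knob (a point): centre of the black ball knob (22 mm) on the cranked 8 mm lever rod in front of the housing. At rest 191 mm above the bench, 58 mm in front of the tube's axis. The shaft lies along the dispenser's x axis 95 mm above the bench, knob 96 mm above it: to either side the knob swings on an arc, 39 mm sideways and 8 mm down at its stop
- lever: the lever (rod and knob) in one piece with its shaft and rocker; origin on the shaft. Its z axis is upright when centred and leans with it, to rubber-padded stops at 0.42 rad either side. The centring spring takes about 0.13 N at the knob per 0.01 rad, 5 N at the stop, then the force rises steeply; let go, it returns by itself in 0.2 s
- bowl (a point): centre of the steel weigh bowl's inner floor (bowl 84 mm across the rim, 33 mm high, rim 80 mm above the bench), which stands under one of the two drop openings, 78 mm from the dispenser's middle on its +y or its -y side, changing from start to start
- scale: the counterweighted bowl scale: grey base plate 225 x 50 mm fixed to the bench, beam and bowl on it; origin on the bench under the bowl's centre; the beam runs back along its x axis to the pivot at 85 mm and the counterweight behind it
- beam (a joint): beam angle in rad: 0 bowl up (too light), 0.16 bowl down on its rubber stop (14 mm lower). A dashpot slows it: it takes about 1 s to go down, up to 2 s when the weight is only just enough, and a landing ball can make it dip for a moment
- poise (a joint): how far in m (0 to 0.0165) the dark steel counterweight on the beam is set out from its inmost mark, as found; farther out, more balls are needed: about 2.35 balls + 1.4 per 10 mm, so three, four or five whole balls
- cup: plain grey cup, 76 mm across and 70 mm high, fixed under the other drop opening; origin under its centre; to be left empty
- ball1_center (a point): centre of steel ball 1 of 7 (19 mm, 28 g), counted from the bottom of the magazine; ball 1 starts in the rocker's pocket 175 mm above the bench
- ball2_center (a point): centre of steel ball 2 of 7 (19 mm, 28 g), counted from the bottom of the magazine; ball 1 starts in the rocker's pocket 175 mm above the bench
- ball3_center (a point): centre of steel ball 3 of 7 (19 mm, 28 g), counted from the bottom of the magazine; ball 1 starts in the rocker's pocket 175 mm above the bench
- ball4_center (a point): centre of steel ball 4 of 7 (19 mm, 28 g), counted from the bottom of the magazine; ball 1 starts in the rocker's pocket 175 mm above the bench
- ball5_center (a point): centre of steel ball 5 of 7 (19 mm, 28 g), counted from the bottom of the magazine; ball 1 starts in the rocker's pocket 175 mm above the bench
- ball6_center (a point): centre of steel ball 6 of 7 (19 mm, 28 g), counted from the bottom of the magazine; ball 1 starts in the rocker's pocket 175 mm above the bench
- ball7_center (a point): centre of steel ball 7 of 7 (19 mm, 28 g), counted from the bottom of the magazine; ball 1 starts in the rocker's pocket 175 mm above the bench
- cage: bystander: dark steel ring, 72 mm across, 24 mm high, beside the dispenser; origin under its centre
- race: bystander: steel disc with bevelled edges, 58 mm across, 27 mm high, beside the dispenser; origin under its centre
- grease: bystander: jar 54 mm across, 65 mm high, behind the dispenser's column; origin under its centre
- driver_a: bystander: screwdriver with black handle lying on the bench; origin under its middle
- driver_b: bystander: screwdriver with blue handle lying on the bench; origin under its middle
- spreader: bystander: flat plastic spreader 90 x 100 x 6 mm lying on the bench; origin under its centre
Mind the look-alikes: they are no part of the job. There is more than one size of the scale; the job needs the middle-sized.

How it is judged:
On the way, in this order (a step that is already met when the one before it is completed fails the run):
1. the lever is held right over on the bowl's side (((y of bowl in the frame of dispenser above 0 m and y of knob in the frame of dispenser above 0.0345 m) or (y of bowl in the frame of dispenser below 0 m and y of knob in the frame of dispenser below -0.0345 m))), for 0.15 s.
2. the lever is back at centre and the first ball lies in the bowl (y of knob in the frame of dispenser between -0.005 and 0.005 m and horizontal distance between ball1_center and bowl below 0.042 m and height (world z) of ball1_center below 0.09 m), for 0.1 s.
3. the bowl has gone down onto its stop and stays there (value of joint beam above 0.14 rad), for 0.4 s.
At the end, for the whole second after the job is handed in: the bowl is down on its stop (beam over 0.14 rad) and still, the lever is centred (knob within 5 mm of the middle), the first three balls and any fourth or fifth that was needed lie in the bowl, all others are still in the dispenser (all of step 2 and value of joint beam above 0.14 rad and velocity of joint beam between -0.05 and 0.05 rad/s and horizontal distance between each of ball2_center, ball3_center and bowl below 0.042 m and height (world z) of each of ball2_center, ball3_center below 0.09 m and ((horizontal distance between ball4_center and bowl below 0.042 m and height (world z) of ball4_center below 0.09 m) or height (world z) of ball4_center above 0.15 m) and ((horizontal distance between ball5_center and bowl below 0.042 m and height (world z) of ball5_center below 0.09 m) or height (world z) of ball5_center above 0.15 m) and height (world z) of each of ball6_center, ball7_center above 0.15 m); the robot touches nothing.
It fails at once if a ball goes anywhere but into the bowl (into the cup or onto the bench) ((height (world z) of ball1_center below 0.085 m and horizontal distance between ball1_center and bowl above 0.055 m) or (height (world z) of ball2_center below 0.085 m and horizontal distance between ball2_center and bowl above 0.055 m) or (height (world z) of ball3_center below 0.085 m and horizontal distance between ball3_center and bowl above 0.055 m) or (height (world z) of ball4_center below 0.085 m and horizontal distance between ball4_center and bowl above 0.055 m) or (height (world z) of ball5_center below 0.085 m and horizontal distance between ball5_center and bowl above 0.055 m) or (height (world z) of ball6_center below 0.085 m and horizontal distance between ball6_center and bowl above 0.055 m) or (height (world z) of ball7_center below 0.085 m and horizontal distance between ball7_center and bowl above 0.055 m)).
It fails at once if a ball is added that the bowl, already down, did not need ((height (world z) of ball4_center below 0.1 m and value of joint poise below 0.00175 m) or (height (world z) of ball5_center below 0.1 m and value of joint poise below 0.00875 m) or height (world z) of ball6_center below 0.1 m).
It fails at once if the lever is forced (more than 45 N) (contact force between any of the fingers, the arm and lever above 45 N).
It fails at once if the robot presses on the scale, its bowl or its counterweight (more than 2 N) (contact force between any of the fingers, the arm and scale above 2 N).
It fails at once if another thing on the bench is shifted by more than 30 mm (distance of any of cage, race, grease, driver_a, driver_b, spreader from where it was at the start of the episode above 0.03 m).
It also fails if it takes over 61 s, if anything falls off the work surface, if the arm or the gripper's body presses on something with over 40 N, if the wrist force passes 120 N, or if a joint passes its speed limit or range.

## Working session

There is one attempt and no reset: what is moved stays moved. The work goes in short steps, Python scripts to look and compute and a tool call to move; the robot and the scene stay as the last step left them, time stands still between calls to the robot, and variables do not carry over. Pictures are saved under pics/ and viewed, and the job is handed in when it is done.

Besides the shell and the picture viewer there is one more tool, called after "Request:" in YAML: its name, and indented under it one key for each argument. apply_moves: Moves the arm, as the interface text tells. Its arguments: {"type":"object","properties":{"steps":{"type":"array","items":{"type":"object","properties":{"delta_pos":{"type":"array","items":{"type":"number"}},"yaw":{"type":"number"},"grip":{"type":"number"}}}},"newtons":{"type":"number"}},"required":["steps"]}

```bash
ls; mkdir -p pics; python3 - <<'E'
from plant import arm, optics
import cv2, numpy as np
np.set_printoptions(precision=3,suppress=True)
o=arm.get_obs(); print(o['time'],o['position'],o['tcp_rot'],o['finger_gap'])
for n in('scene','top'):
    im=optics.capture(n); cv2.imwrite(f'pics/{n}0.png',im[:,:,::-1]); i=optics.camera_info(n); print(n,i['mtx'],-i['R'].T@i['t'],i['R'])
E
```

```text
pics
0.0 [ 0.165 -0.603  0.231] [[ 0.965  0.264 -0.   ]
 [ 0.264 -0.965  0.001]
 [-0.    -0.001 -1.   ]] 1.0017212590001645
scene [[473.96    0.    323.262]
 [  0.    473.96  233.256]
 [  0.      0.      1.   ]] [ 1.272 -0.388  1.002] [[ 0.441  0.897  0.014]
 [ 0.595 -0.281 -0.753]
 [-0.671  0.341 -0.658]]
top [[508.2     0.    319.71 ]
 [  0.    508.2   234.628]
 [  0.      0.      1.   ]] [0.412 0.025 1.502] [[-0.011 -1.    -0.006]
 [-0.997  0.011 -0.079]
 [ 0.079  0.005 -0.997]]
```

View pics/scene0.png

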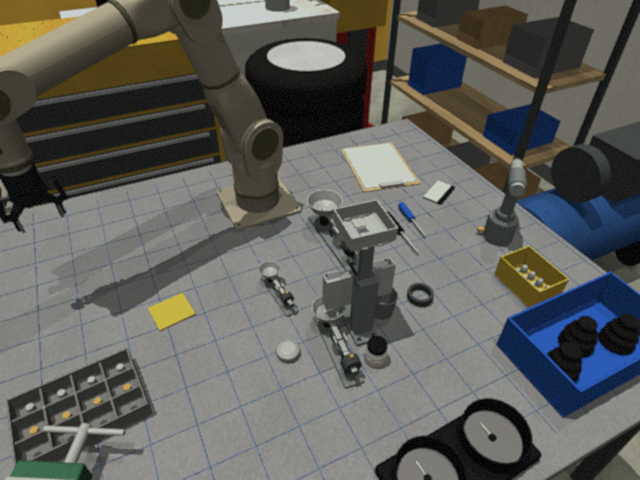

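View pics/top0.png

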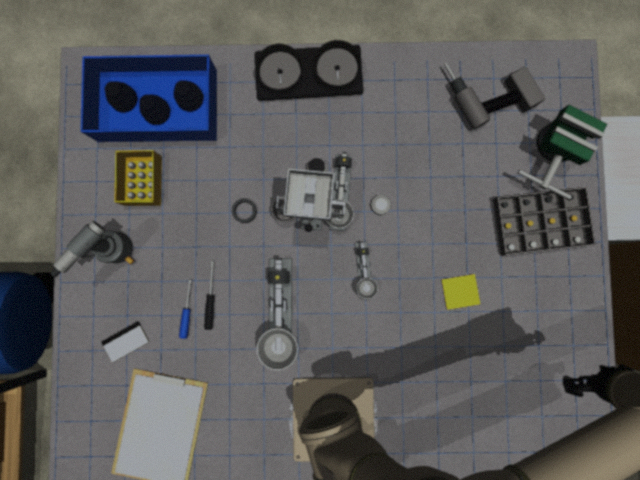

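The candidate scales in the top picture are small at (365,270), large at (277,315) and one at the dispenser at (342,190). The last is middle-sized and sits under the drop opening, so it is the likely choice. I'll check it in a crop and measure the dispenser.

```bash
cat > h.py <<'E'
from plant import arm, optics, search_frame, outline_of
import cv2, numpy as np
np.set_printoptions(precision=4,suppress=True)
def onz(n,px,z):
    i=optics.camera_info(n); d=i['R'].T@np.linalg.inv(i['mtx'])@np.array([px[0],px[1],1.]); c=-i['R'].T@i['t']
    return c+d*(z-c[2])/d[2]
def proj(n,X):
    i=optics.camera_info(n); p=i['mtx']@(i['R']@np.asarray(X,float)+i['t']); return p[:2]/p[2]
def tri(a,b):
    A=[];B=[]
    for n,px in (('top',a),('scene',b)):
        i=optics.camera_info(n); d=i['R'].T@np.linalg.inv(i['mtx'])@np.array([px[0],px[1],1.]); d/=np.linalg.norm(d)
        c=-i['R'].T@i['t']; P=np.eye(3)-np.outer(d,d); A.append(P);B.append(P@c)
    return np.linalg.lstsq(np.vstack(A),np.hstack(B),rcond=None)[0]
E
python3 - <<'E'
from h import *
for n,b in(('top',(240,140,400,260)),('scene',(240,180,440,390))):
    im=cv2.imread(f'pics/{n}0.png')[b[1]:b[3],b[0]:b[2]]
    cv2.imwrite(f'pics/{n}0c.png',cv2.resize(im,None,fx=min(800/im.shape[1],600/im.shape[0]),fy=min(800/im.shape[1],600/im.shape[0]),interpolation=cv2.INTER_CUBIC))
Z={'knob':.191,'hopper':.352,'bowl':.05,'cup':.07,'scale':.03}
for n in('top','scene'):
    for t in ('knob','dispenser','hopper','bowl','cup','scale','cage','race','grease','poise'):
        for r in search_frame(t,n)[:4]: print(n,t,np.round(r['at']),round(r['p'],2),onz(n,r['at'],Z.get(t,0)))
E
```

```text
top knob [311. 225.] 0.48 [0.54   0.0541 0.191 ]
top dispenser [312. 202.] 0.8 [0.6287 0.052  0.    ]
top hopper [310. 194.] 0.92 [0.5954 0.0509 0.352 ]
top bowl [367. 284.] 0.96 [ 0.3847 -0.1026  0.05  ]
top bowl [278. 340.] 0.95 [0.2296 0.1514 0.05  ]
top bowl [312. 198.] 0.7 [0.6343 0.0539 0.05  ]
top cup [278. 218.] 0.63 [0.5734 0.1476 0.07  ]
top cup [310. 227.] 0.23 [0.5473 0.0594 0.07  ]
top scale [342. 189.] 0.97 [ 0.6605 -0.0349  0.03  ]
top scale [362. 275.] 0.97 [ 0.4092 -0.0892  0.03  ]
top scale [340. 164.] 0.68 [ 0.735  -0.0292  0.03  ]
top scale [280. 321.] 0.62 [0.2805 0.1469 0.03  ]
top cage [238. 216.] 0.74 [0.5905 0.2735 0.    ]
top race [380. 203.] 0.58 [ 0.6221 -0.1503  0.    ]
top grease [316. 167.] 0.47 [0.7339 0.0405 0.    ]
top poise [339. 162.] 0.74 [ 0.7492 -0.0277  0.    ]
top poise [311. 201.] 0.73 [0.6323 0.0577 0.    ]
top poise [364. 253.] 0.54 [ 0.4756 -0.0989  0.    ]
top poise [279. 276.] 0.49 [0.4103 0.1526 0.    ]
scene dispenser [363. 276.] 0.83 [0.4686 0.1538 0.    ]
scene hopper [362. 270.] 0.58 [ 0.7374 -0.0321  0.352 ]
scene hopper [386. 306.] 0.48 [ 0.8319 -0.0375  0.352 ]
scene bowl [336. 328.] 0.9 [ 0.6344 -0.024   0.05  ]
scene bowl [324. 202.] 0.88 [0.1634 0.1771 0.05  ]
scene bowl [277. 276.] 0.8 [ 0.4074 -0.0894  0.05  ]
scene bowl [406. 213.] 0.61 [0.3261 0.3875 0.05  ]
scene cup [383. 305.] 0.66 [0.6346 0.1101 0.07  ]
scene scale [278. 287.] 0.89 [ 0.4275 -0.0971  0.03  ]
scene scale [340. 340.] 0.84 [ 0.6588 -0.0247  0.03  ]
scene scale [327. 217.] 0.84 [0.2119 0.1626 0.03  ]
scene cage [421. 292.] 0.83 [0.5932 0.2711 0.    ]
scene cage [338. 328.] 0.61 [ 0.6048 -0.0004  0.    ]
scene race [286. 350.] 0.74 [ 0.6075 -0.1503  0.    ]
scene grease [375. 351.] 0.89 [0.7074 0.0512 0.    ]
scene poise [351. 358.] 0.59 [ 0.7003 -0.0137  0.    ]
scene poise [286. 298.] 0.55 [ 0.4491 -0.0827  0.    ]
```

View pics/top0c.png

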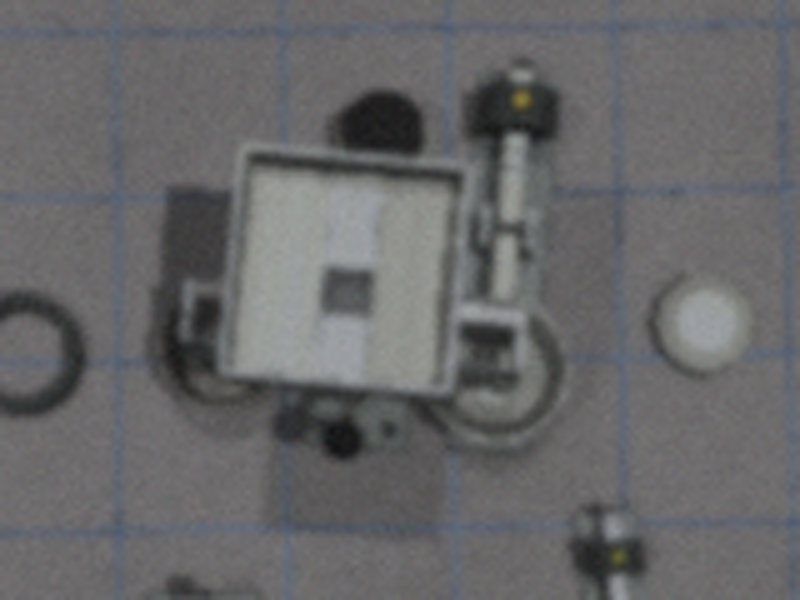

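View pics/scene0c.png

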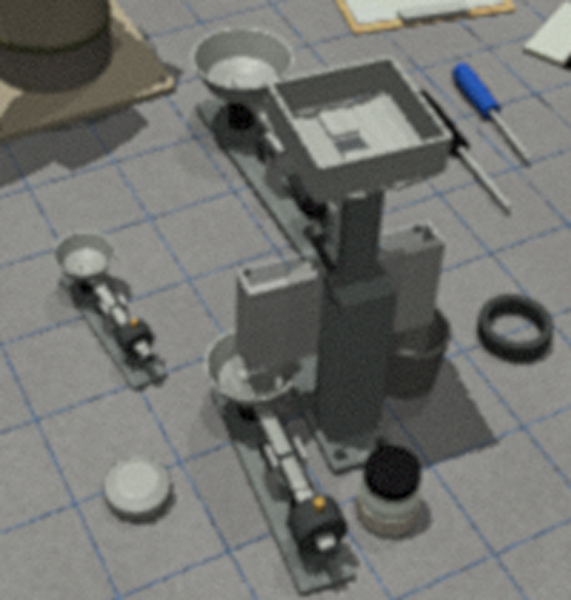

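The crops show the middle scale's bowl right of the dispenser at top crop (500,380), so on the -y side. The cup is left at (215,370) and the black knob is in front at (342,440). Next I fit the dispenser pose from the hopper rim corners and the knob.

```bash
python3 - <<'E'
from h import *
f=lambda p:(p[0]/5+240,p[1]/5+140)
C=[onz('top',f(p),.352) for p in((240,147),(470,165),(450,395),(222,378))]
for c in C: print(c)
C=np.array(C); m=C.mean(0)
print('mid',m,[np.linalg.norm(C[i]-C[i-1]) for i in range(4)])
xa=(C[0]+C[1]-C[2]-C[3])[:2]; print('yaw',np.arctan2(xa[1],xa[0]))
y=(C[0]+C[3]-C[1]-C[2])[:2]; print('yaw2',np.arctan2(-y[0],y[1]))
print('knob',onz('top',f((342,440)),.191), 'axis-mid')
for p in ((500,375),): print('bowl',onz('top',f(p),.08))
print('cup',onz('top',f((215,350)),.07))
E
```

```text
[0.6539 0.101  0.352 ]
[ 0.6443 -0.0043  0.352 ]
[0.5384 0.0062 0.352 ]
[0.5474 0.1099 0.352 ]
mid [0.596  0.0532 0.352 ] [np.float64(0.10685861718789953), np.float64(0.10578957928021476), np.float64(0.10636005833153336), np.float64(0.10408915785684893)]
yaw -0.09076168345439294
yaw2 -0.08879427493421171
knob [0.5333 0.0598 0.191 ] axis-mid
bowl [ 0.5793 -0.0265  0.08  ]
cup [0.5967 0.1347 0.07  ]
```

```bash
cat >> h.py <<'E'
A=np.array([.591,.0537,0]); YAW=-.09
D=np.array([[np.cos(YAW),-np.sin(YAW),0],[np.sin(YAW),np.cos(YAW),0],[0,0,1]])
def go(dx,dy,z):   # target TCP in dispenser frame (m)
    o=arm.get_obs(); R=np.array(o['tcp_rot']); p=np.array(o['position'])
    t=A+D@np.array([dx,dy,0])+[0,0,z]
    w=D[:,0]; y=R[:,1]
    a=np.arctan2(w[1],w[0])-np.arctan2(y[1],y[0]); a=(a+np.pi/2)%np.pi-np.pi/2
    print('t',round(o['time'],2),'disp pos',D.T@(p-A),'delta mm',R.T@(t-p)*1000,'yaw',-np.degrees(a),'tilt',R[:,2],'F',np.array(o['wrist_force']),'gap',o['finger_gap'],'q',np.array(o['joint_positions']))
E
python3 -c "
from h import *
go(-.17,.034,.231)"
```

```text
t 1.1 disp pos [-0.3655 -0.6922  0.2313] delta mm [ 436.8292 -612.2107    0.3053] yaw -69.55548143512333 tilt [ 0. -0. -1.] F [ 0.5649 -0.7577 -0.1264] gap 1.0008305885031685 q [ 1.2814  0.3322 -0.0647  1.4601  0.0216  1.3499 -0.0885]
```

Request:
apply_moves:
  steps:
    - {"delta_pos": [23,-32,0],"yaw": -6,"grip": 1}
    - {"delta_pos": [46,-65,0],"yaw": -12,"grip": 1}
    - {"delta_pos": [69,-97,0],"yaw": -18,"grip": 1}
    - {"delta_pos": [92,-130,0],"yaw": -24,"grip": 1}
    - {"delta_pos": [115,-162,0],"yaw": -30,"grip": 1}
    - {"delta_pos": [138,-195,0],"yaw": -36,"grip": 1}
    - {"delta_pos": [161,-227,0],"yaw": -42,"grip": 1}
    - {"delta_pos": [184,-260,0],"yaw": -48,"grip": 1}

```text
time: 1.77
position: [0.274, -0.3019, 0.2314]
tcp_rot: [[0.445, 0.895, 0.0], [0.895, -0.445, -0.001], [-0.001, 0.001, -1.0]]
wrist_force: [0.9, -0.2, -0.1]
finger_gap: 1.001
```

```bash
python3 -c "
from h import *
go(-.17,.034,.231)"
```

```text
t 1.77 disp pos [-0.2838 -0.3826  0.2314] delta mm [429.5227 -45.1806   0.0755] yaw -21.277272914776216 tilt [ 0.0001 -0.001  -1.    ] F [ 0.8532 -0.2437 -0.1239] gap 1.0009675893729255 q [ 1.0914 -0.1403 -0.3347  1.9699 -0.047   1.3038  0.3108]
```

Request:
apply_moves:
  steps:
    - {"delta_pos": [39,-4,0],"yaw": -3,"grip": 1}
    - {"delta_pos": [78,-8,0],"yaw": -6,"grip": 1}
    - {"delta_pos": [117,-12,0],"yaw": -9,"grip": 1}
    - {"delta_pos": [156,-16,0],"yaw": -12,"grip": 1}
    - {"delta_pos": [195,-20,0],"yaw": -15,"grip": 1}
    - {"delta_pos": [234,-24,0],"yaw": -18,"grip": 1}
    - {"delta_pos": [273,-29,0],"yaw": -21,"grip": 1}
    - {"delta_pos": [312,-33,0],"yaw": -21,"grip": 1}

```text
time: 2.43
position: [0.3835, -0.0058, 0.2315]
tcp_rot: [[0.091, 0.996, 0.001], [0.996, -0.091, -0.002], [-0.002, 0.001, -1.0]]
wrist_force: [0.9, -0.5, 0.2]
finger_gap: 0.998
```

```bash
python3 -c "
from h import *
go(-.17,.034,.231)"
```

```text
t 2.43 disp pos [-0.2013 -0.0779  0.2315] delta mm [111.9255  31.1682   0.3222] yaw -0.07552840591833872 tilt [ 0.0011 -0.0019 -1.    ] F [ 0.9211 -0.5009  0.1608] gap 0.9975775493646049 q [ 0.7993 -0.2342 -0.7692  1.9993 -0.1657  1.3142 -0.0052]
```

Request:
apply_moves:
  steps:
    - {"delta_pos": [30,8,0],"yaw": 0,"grip": 1}
    - {"delta_pos": [60,16,0],"yaw": 0,"grip": 1}
    - {"delta_pos": [90,24,0],"yaw": 0,"grip": 1}
    - {"delta_pos": [112,31,0],"yaw": 0,"grip": 1}
    - {"delta_pos": [112,31,22],"yaw": 0,"grip": 1}
    - {"delta_pos": [112,31,44],"yaw": 0,"grip": 1}
    - {"delta_pos": [112,31,66],"yaw": 0,"grip": 1}
    - {"delta_pos": [112,31,66],"yaw": 0,"grip": 1}

```text
time: 3.1
position: [0.4226, 0.1024, 0.1622]
tcp_rot: [[0.091, 0.996, -0.004], [0.996, -0.091, -0.002], [-0.002, -0.004, -1.0]]
wrist_force: [-1.4, 0.1, -0.1]
finger_gap: 1.0
```

```bash
python3 - <<'E'
from h import *
go(-.108,.034,.165)
for n in('scene','top','wrist'):
    im=optics.capture(n)[:,:,::-1]
    cv2.imwrite(f'pics/{n}1.png',im)
a=cv2.imread('pics/top1.png')[140:290,230:430]; cv2.imwrite('pics/top1c.png',cv2.resize(a,(800,600),interpolation=2))
a=cv2.imread('pics/scene1.png')[180:390,200:480]; cv2.imwrite('pics/scene1c.png',cv2.resize(a,(800,600),interpolation=2))
E
```

```text
t 3.1 disp pos [-0.1721  0.0333  0.1622] delta mm [ 0.737  64.0953 -3.0545] yaw -0.05796260919651398 tilt [-0.0038 -0.0019 -1.    ] F [-1.3681  0.0684 -0.1056] gap 0.9999994361526828 q [ 0.7056  0.0269 -1.0376  1.9794  0.026   1.1529 -0.4334]
```

View pics/top1c.png

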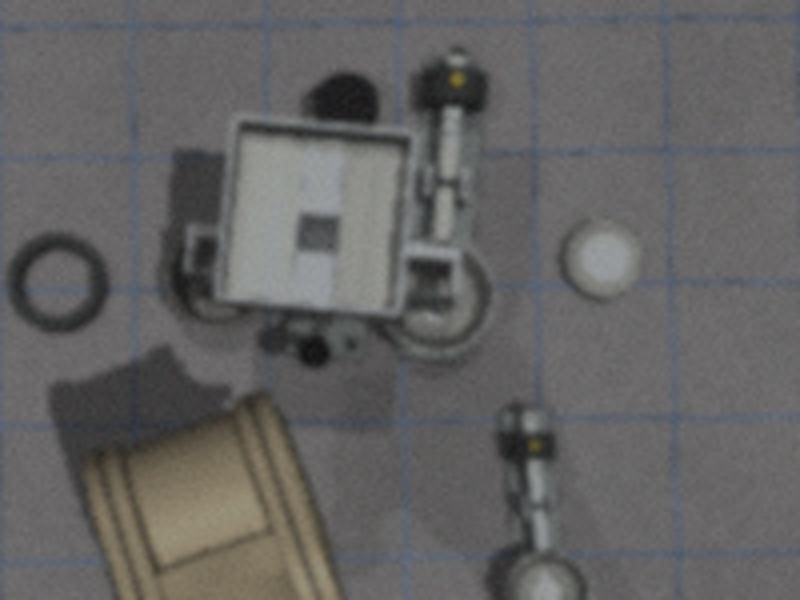

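View pics/scene1.png

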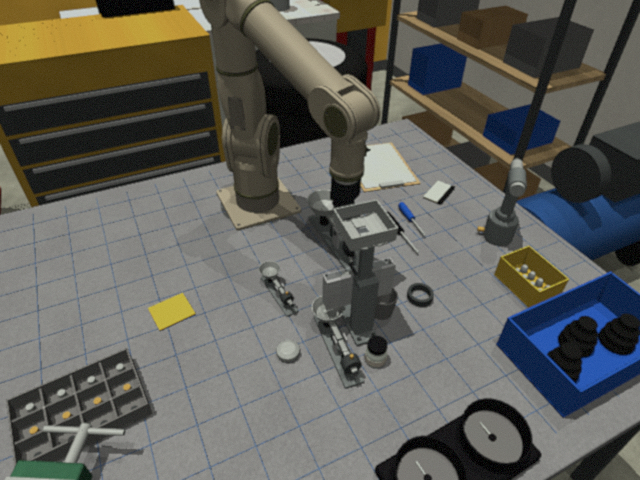

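View pics/wrist1.png

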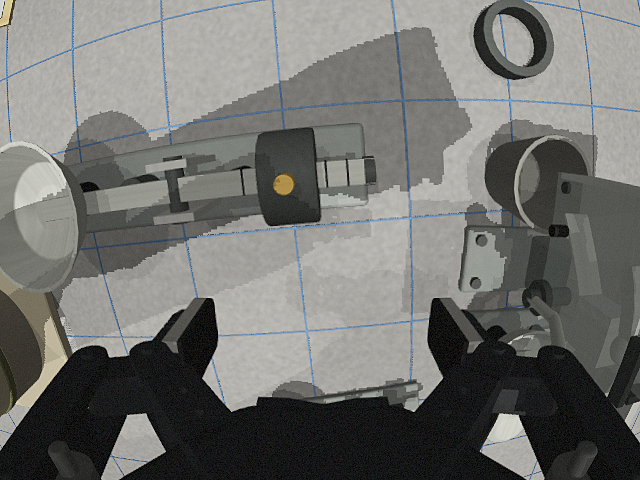

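Request:
apply_moves:
  steps:
    - {"delta_pos": [1,5,0],"yaw": 0,"grip": 1}
    - {"delta_pos": [1,10,0],"yaw": 0,"grip": 1}
    - {"delta_pos": [1,16,0],"yaw": 0,"grip": 1}
    - {"delta_pos": [1,22,0],"yaw": 0,"grip": 1}
    - {"delta_pos": [1,28,0],"yaw": 0,"grip": 1}
    - {"delta_pos": [1,34,0],"yaw": 0,"grip": 1}
    - {"delta_pos": [1,40,0],"yaw": 0,"grip": 1}
    - {"delta_pos": [1,40,0],"yaw": 0,"grip": 1}

```text
time: 3.92
position: [0.466, 0.1002, 0.1663]
tcp_rot: [[0.092, 0.996, 0.002], [0.996, -0.092, -0.001], [-0.001, 0.002, -1.0]]
wrist_force: [0.5, -0.5, -0.0]
finger_gap: 1.004
```

```bash
python3 - <<'E'
from h import *
go(-.108,.034,.162)
for n in('scene','wrist','top'):
    im=optics.capture(n)[:,:,::-1]
    cv2.imwrite(f'pics/{n}2.png',im)
a=cv2.imread('pics/scene2.png')[120:330,240:520]; cv2.imwrite('pics/scene2c.png',cv2.resize(a,(800,600),interpolation=2))
a=cv2.imread('pics/top2.png')[140:290,230:430]; cv2.imwrite('pics/top2c.png',cv2.resize(a,(800,600),interpolation=2))
E
```

```text
t 3.92 disp pos [-0.1287  0.0351  0.1663] delta mm [-1.0511 20.6729  4.3665] yaw -0.09665917283533801 tilt [ 0.0016 -0.0007 -1.    ] F [ 0.5388 -0.4605 -0.0417] gap 1.0036448296968539 q [ 0.6574  0.1614 -1.024   1.8848  0.1506  1.1752 -0.5107]
```

View pics/scene2c.png

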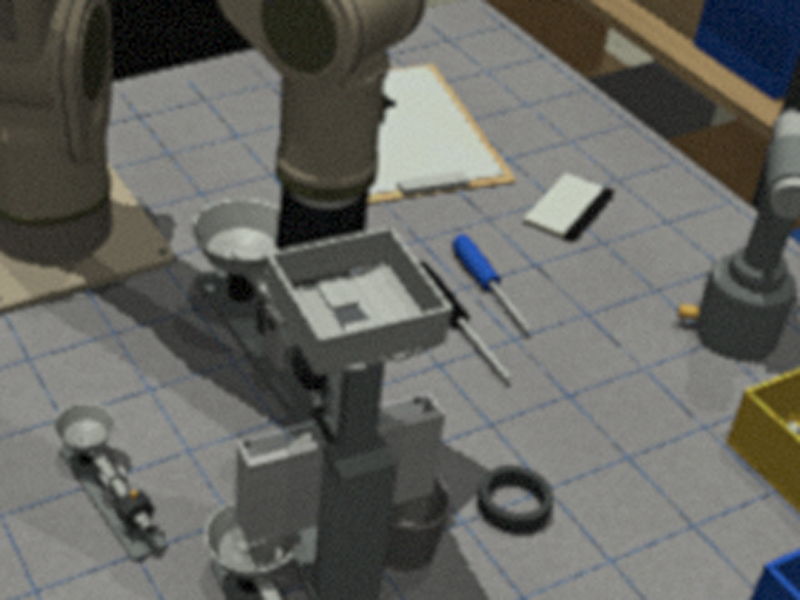

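View pics/wrist2.png

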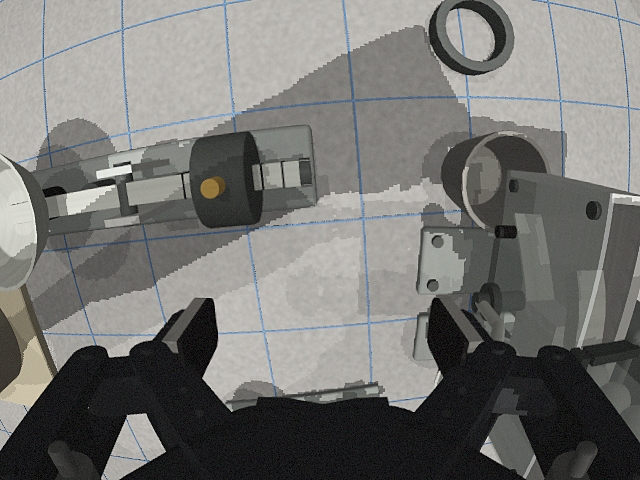

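View pics/top2c.png

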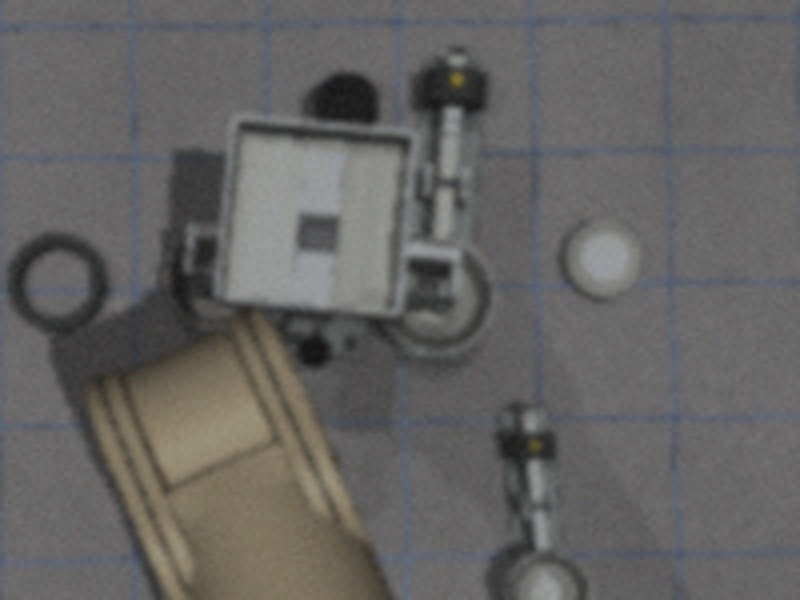

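Request:
apply_moves:
  steps:
    - {"delta_pos": [0,5,2],"yaw": 0,"grip": 1}
    - {"delta_pos": [0,10,4],"yaw": 0,"grip": 1}
    - {"delta_pos": [0,15,4],"yaw": 0,"grip": 1}
    - {"delta_pos": [0,20,4],"yaw": 0,"grip": 1}
    - {"delta_pos": [0,20,4],"yaw": 0,"grip": 1}
    - {"delta_pos": [0,20,4],"yaw": 0,"grip": 1}
    - {"delta_pos": [0,20,4],"yaw": 0,"grip": 1}
    - {"delta_pos": [0,20,4],"yaw": 0,"grip": 1}

```text
time: 4.73
position: [0.4845, 0.0989, 0.1623]
tcp_rot: [[0.09, 0.996, 0.001], [0.996, -0.09, -0.001], [-0.001, 0.001, -1.0]]
wrist_force: [-0.7, 0.0, 0.7]
finger_gap: 1.001
```

```bash
python3 - <<'E'
from h import *
go(-.108,.024,.162)
for n in('wrist','top'):
    im=optics.capture(n)[:,:,::-1]
    cv2.imwrite(f'pics/{n}3.png',im)
a=cv2.imread('pics/top3.png')[170:245,270:370]; cv2.imwrite('pics/top3c.png',cv2.resize(a,(800,600),interpolation=2))
E
```

```text
t 4.73 disp pos [-0.1101  0.0354  0.1623] delta mm [-11.4259   2.1078   0.3644] yaw -0.03245961019659222 tilt [ 0.0012 -0.0014 -1.    ] F [-0.6546  0.0318  0.6646] gap 1.001248128452145 q [ 0.6261  0.2216 -1.0082  1.8478  0.2042  1.181  -0.5399]
```

View pics/wrist3.png

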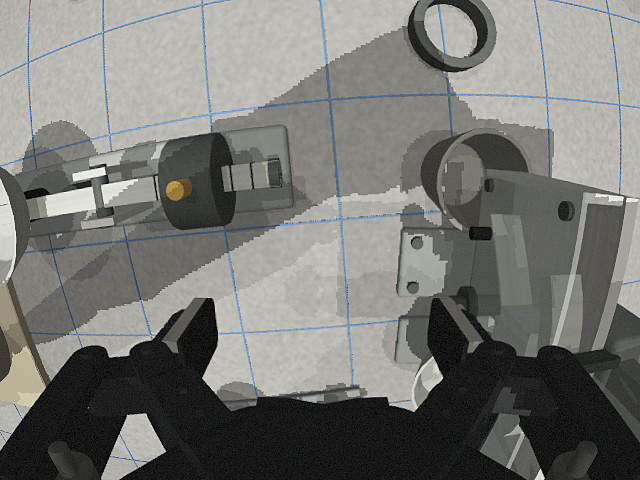

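View pics/top3c.png

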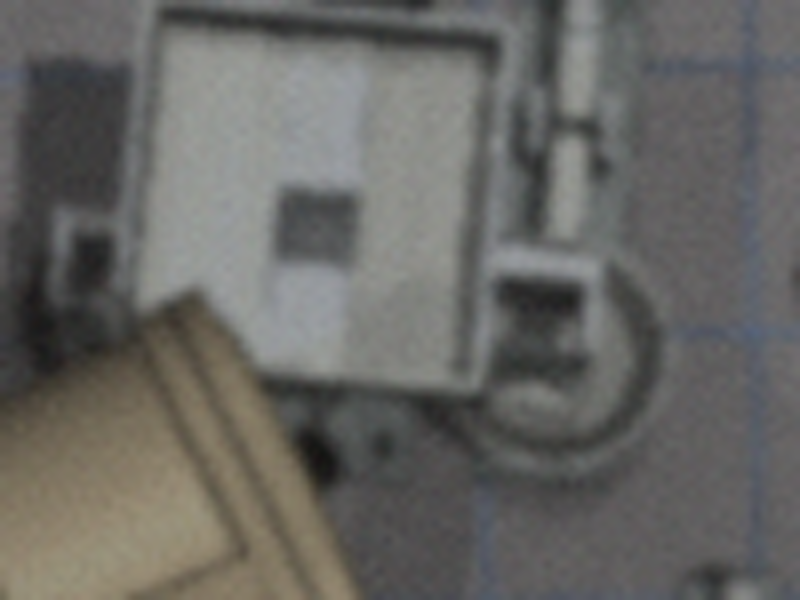

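Request:
apply_moves:
  steps:
    - {"delta_pos": [-6,2,0],"yaw": 0,"grip": 1}
    - {"delta_pos": [-12,2,0],"yaw": 0,"grip": 1}
    - {"delta_pos": [-18,2,0],"yaw": 0,"grip": 1}
    - {"delta_pos": [-24,2,0],"yaw": 0,"grip": 1}
    - {"delta_pos": [-30,2,0],"yaw": 0,"grip": 1}
    - {"delta_pos": [-36,2,0],"yaw": 0,"grip": 1}
    - {"delta_pos": [-41,2,0],"yaw": 0,"grip": 1}
    - {"delta_pos": [-45,2,0],"yaw": 0,"grip": 1}

```text
time: 5.5
position: [0.4815, 0.0537, 0.1619]
tcp_rot: [[0.09, 0.996, -0.0], [0.996, -0.09, -0.001], [-0.001, -0.0, -1.0]]
wrist_force: [-1.8, 7.4, -5.2]
finger_gap: 0.996
```

```bash
python3 - <<'E'
from h import *
go(-.108,-.016,.162)
o=arm.get_obs(); print('Fdisp',D.T@o['wrist_force'])
for n in('wrist','top'):
    im=optics.capture(n)[:,:,::-1]
    cv2.imwrite(f'pics/{n}4.png',im)
a=cv2.imread('pics/top4.png')[170:245,270:370]; cv2.imwrite('pics/top4c.png',cv2.resize(a,(800,600),interpolation=2))
E
```

```text
t 5.5 disp pos [-0.109  -0.0098  0.1619] delta mm [-6.1599  1.0105 -0.135 ] yaw -0.01827460985618854 tilt [-0.0005 -0.0008 -1.    ] F [-1.7626  7.427  -5.191 ] gap 0.9960542725854381 q [ 0.7145  0.1873 -0.9898  1.8712  0.1704  1.1726 -0.4242]
Fdisp [-2.423   7.2385 -5.191 ]
```

View pics/top4c.png

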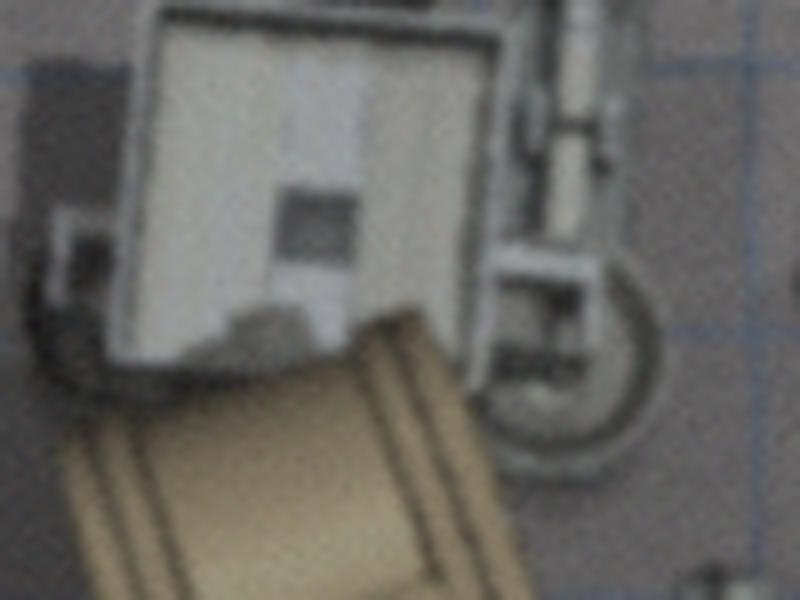

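View pics/wrist4.png

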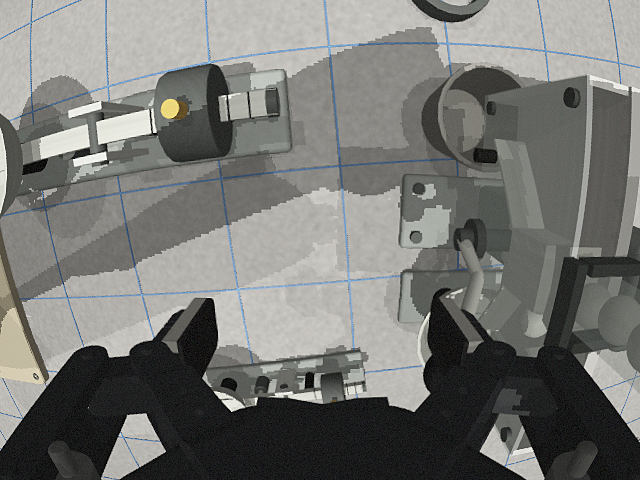

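Request:
apply_moves:
  steps:
    - {"delta_pos": [-1,0,0],"yaw": 0,"grip": 1}
    - {"delta_pos": [-2,0,0],"yaw": 0,"grip": 1}
    - {"delta_pos": [-2,0,0],"yaw": 0,"grip": 1}
    - {"delta_pos": [-3,0,0],"yaw": 0,"grip": 1}
    - {"delta_pos": [-3,0,0],"yaw": 0,"grip": 1}
    - {"delta_pos": [-3,0,0],"yaw": 0,"grip": 1}
    - {"delta_pos": [-3,0,0],"yaw": 0,"grip": 1}
    - {"delta_pos": [-3,0,0],"yaw": 0,"grip": 1}

```text
time: 6.27
position: [0.4807, 0.0509, 0.1615]
tcp_rot: [[0.09, 0.996, -0.002], [0.996, -0.09, -0.0], [-0.001, -0.002, -1.0]]
wrist_force: [0.5, 6.2, -3.8]
finger_gap: 0.999
```

```bash
python3 - <<'E'
from h import *
go(-.108,-.016,.162)
o=arm.get_obs(); print('Fdisp',D.T@o['wrist_force'])
im=optics.capture('wrist')[:,:,::-1]
cv2.imwrite(f'pics/wrist5.png',im)
im=optics.capture('scene')[:,:,::-1]
a=im[230:340,280:420]; cv2.imwrite('pics/scene5c.png',cv2.resize(a,(763,600),interpolation=2))
E
```

```text
t 6.27 disp pos [-0.1096 -0.0127  0.1615] delta mm [-3.2797  1.6092 -0.5204] yaw -0.0027102602359642776 tilt [-0.0017 -0.0004 -1.    ] F [ 0.5221  6.2336 -3.7826] gap 0.9988619895070212 q [ 0.7202  0.1851 -0.9886  1.8735  0.1676  1.1723 -0.4163]
Fdisp [-0.0402  6.2553 -3.7826]
```

View pics/wrist5.png

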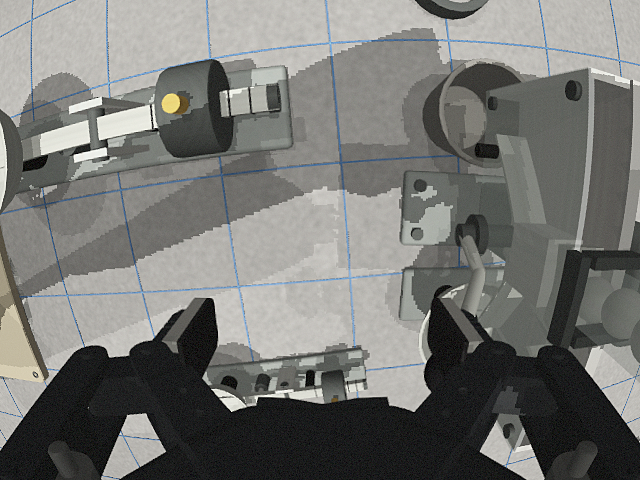

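View pics/scene5c.png

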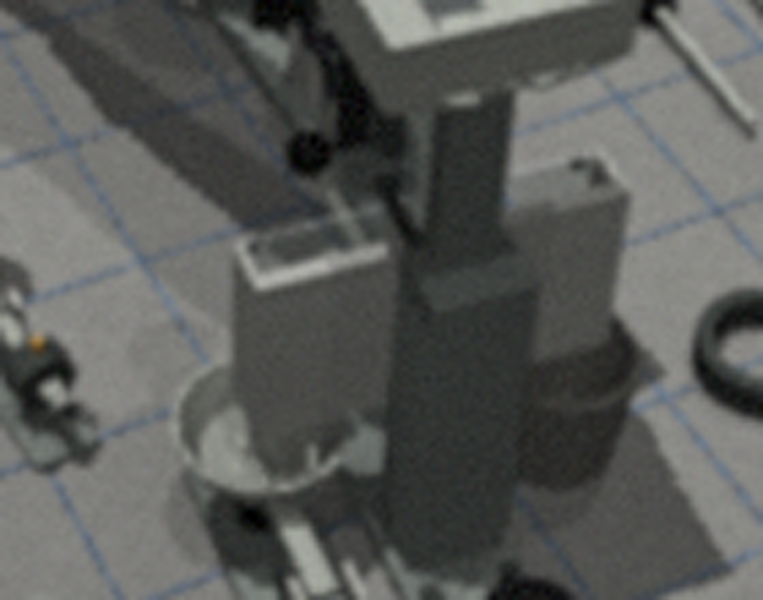

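```bash
python3 - <<'E'
from h import *
for th in (.2,.3,.34,.38,.42,.46):
    print(th, proj('scene',A+D@np.array([-.058,-.096*np.sin(th),.095+.096*np.cos(th)])), 'y',.096*np.sin(th))
E
```

```text
0.2 [341.5282 253.7564] y 0.019072255756325877
0.3 [338.0346 255.3408] y 0.028369939839488597
0.34 [336.6597 256.0432] y 0.032014760845518186
0.38 [335.3016 256.7829] y 0.03560836506364634
0.42 [333.9628 257.5586] y 0.03914500349371874
0.46 [332.6458 258.3687] y 0.0426190182686899
```

Request:
apply_moves:
  steps:
    - {"delta_pos": [-1,1,0],"yaw": 0,"grip": 1}
    - {"delta_pos": [-2,1,0],"yaw": 0,"grip": 1}
    - {"delta_pos": [-3,1,0],"yaw": 0,"grip": 1}
    - {"delta_pos": [-4,1,0],"yaw": 0,"grip": 1}
    - {"delta_pos": [-4,1,0],"yaw": 0,"grip": 1}
    - {"delta_pos": [-4,1,0],"yaw": 0,"grip": 1}
    - {"delta_pos": [-4,1,0],"yaw": 0,"grip": 1}
    - {"delta_pos": [-4,1,0],"yaw": 0,"grip": 1}

```text
time: 7.03
position: [0.4804, 0.0477, 0.1608]
tcp_rot: [[0.089, 0.996, -0.004], [0.996, -0.089, 0.001], [0.001, -0.004, -1.0]]
wrist_force: [-0.4, 7.5, -5.7]
finger_gap: 0.999
```

```bash
cat > look.py <<'E'
from h import *
import sys
k=sys.argv[1]
go(-.108,-.018,.162)
o=arm.get_obs(); print('Fdisp',D.T@o['wrist_force'])
im=optics.capture('scene')[:,:,::-1]
a=im[230:380,280:420]; cv2.imwrite(f'pics/scene{k}c.png',cv2.resize(a,(560,600),interpolation=2))
E
python3 look.py 6
```

```text
t 7.03 disp pos [-0.1096 -0.0159  0.1608] delta mm [-2.0616  1.6229 -1.203 ] yaw 0.0723212178978549 tilt [-0.0035  0.0009 -1.    ] F [-0.4203  7.4628 -5.7078] gap 0.9989836795577915 q [ 0.7259  0.1855 -0.9867  1.8745  0.1658  1.1722 -0.4069]
Fdisp [-1.0894  7.3949 -5.7078]
```

View pics/scene6c.png

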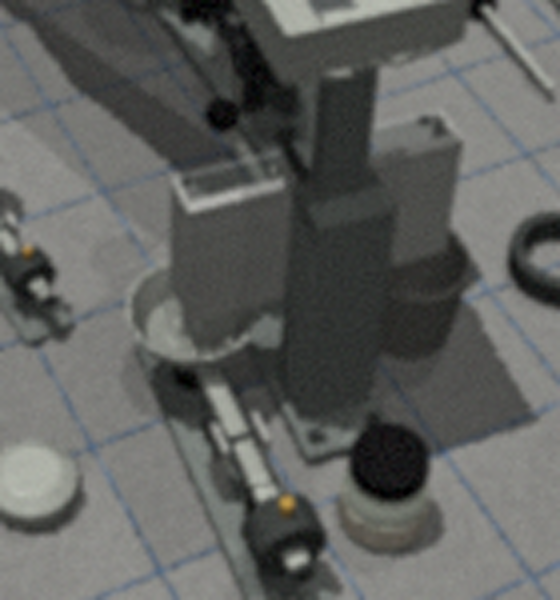

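Request:
apply_moves:
  steps:
    - {"delta_pos": [-1,1,0],"yaw": 0,"grip": 1}
    - {"delta_pos": [-2,1,0],"yaw": 0,"grip": 1}
    - {"delta_pos": [-3,1,0],"yaw": 0,"grip": 1}
    - {"delta_pos": [-3,1,0],"yaw": 0,"grip": 1}
    - {"delta_pos": [-3,1,0],"yaw": 0,"grip": 1}
    - {"delta_pos": [-3,1,0],"yaw": 0,"grip": 1}
    - {"delta_pos": [-3,1,0],"yaw": 0,"grip": 1}
    - {"delta_pos": [-3,1,0],"yaw": 0,"grip": 1}

```text
time: 7.75
position: [0.4803, 0.0469, 0.1605]
tcp_rot: [[0.086, 0.996, -0.005], [0.996, -0.086, 0.004], [0.003, -0.005, -1.0]]
wrist_force: [-0.4, 10.5, -2.7]
finger_gap: 1.004
```

```bash
python3 look.py 7
```

```text
t 7.75 disp pos [-0.1096 -0.0167  0.1605] delta mm [-1.2929  1.6182 -1.5137] yaw 0.24331336046650445 tilt [-0.0047  0.0036 -1.    ] F [-0.4128 10.4658 -2.6743] gap 1.0035149857310184 q [ 0.7291  0.1864 -0.9866  1.8745  0.1636  1.172  -0.3998]
Fdisp [-1.3517 10.3864 -2.6743]
```

View pics/scene7c.png

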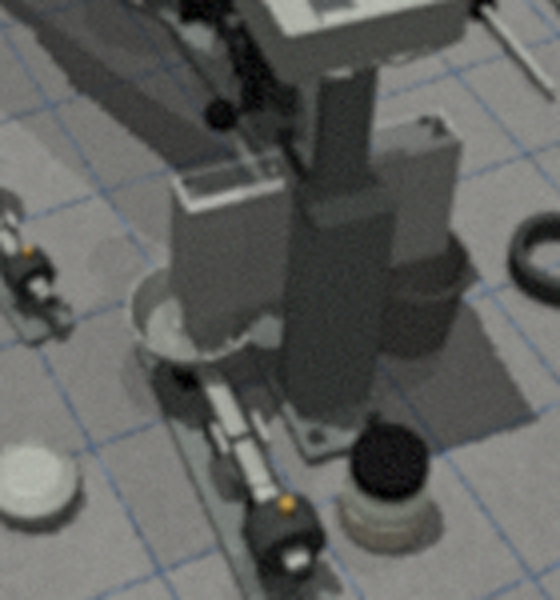

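Request:
apply_moves:
  steps:
    - {"delta_pos": [8,1,0],"yaw": 0,"grip": 1}
    - {"delta_pos": [16,1,0],"yaw": 0,"grip": 1}
    - {"delta_pos": [24,1,-1],"yaw": 0,"grip": 1}
    - {"delta_pos": [32,1,-1],"yaw": 0,"grip": 1}
    - {"delta_pos": [40,1,-1],"yaw": 0,"grip": 1}
    - {"delta_pos": [46,1,-1],"yaw": 0,"grip": 1}
    - {"delta_pos": [46,1,-1],"yaw": 0,"grip": 1}
    - {"delta_pos": [46,1,-1],"yaw": 0,"grip": 1}

```text
time: 8.47
position: [0.4852, 0.0928, 0.1615]
tcp_rot: [[0.085, 0.996, -0.005], [0.996, -0.085, 0.003], [0.003, -0.005, -1.0]]
wrist_force: [-0.4, 0.1, -0.2]
finger_gap: 1.002
```

```bash
python3 look.py 8; python3 - <<'E'
from h import *
im=optics.capture('top')[:,:,::-1]
a=im[170:245,270:370]; cv2.imwrite('pics/top8c.png',cv2.resize(a,(800,600),interpolation=2))
im=optics.capture('wrist')[:,:,::-1]; cv2.imwrite('pics/wrist8.png',im)
E
```

```text
t 8.47 disp pos [-0.1089  0.0294  0.1615] delta mm [-47.4382   0.6611  -0.6267] yaw 0.28114659213669924 tilt [-0.005   0.0035 -1.    ] F [-0.4172  0.0851 -0.1896] gap 1.0015108604546914 q [ 0.6377  0.2256 -1.0048  1.846   0.2     1.1837 -0.5176]
Fdisp [-0.4231  0.0473 -0.1896]
```

View pics/scene8c.png

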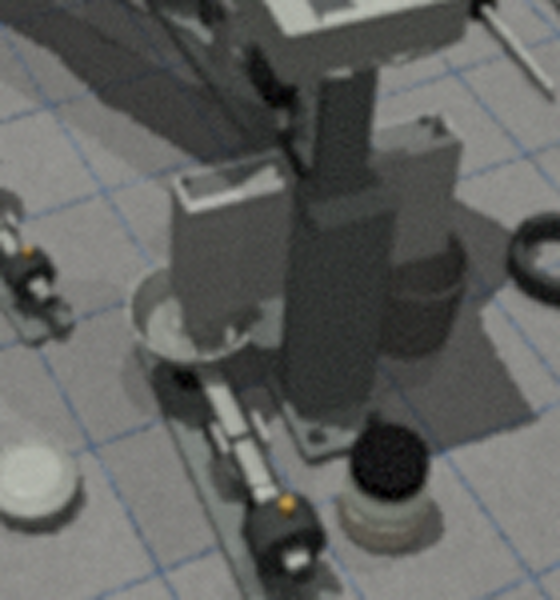

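View pics/top8c.png

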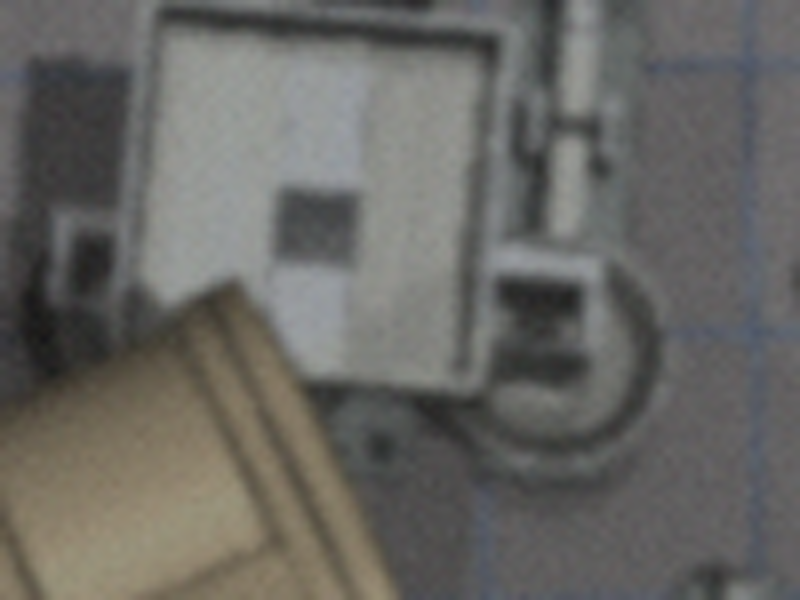

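View pics/wrist8.png

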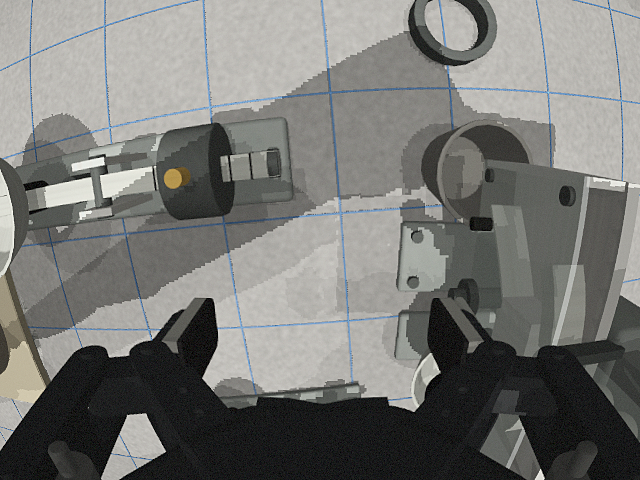

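```bash
python3 - <<'E'
from h import *
im=optics.capture('scene')[:,:,::-1]
a=im[280:340,300:375]; cv2.imwrite('pics/s9.png',cv2.resize(a,(750,600),interpolation=2))
a=cv2.imread('pics/scene2.png')[280:340,300:375]; cv2.imwrite('pics/s2.png',cv2.resize(a,(750,600),interpolation=2))
for r in search_frame('ball1_center','scene')[:6]: print(r)
E
```

```text
(no output)
```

View pics/s9.png

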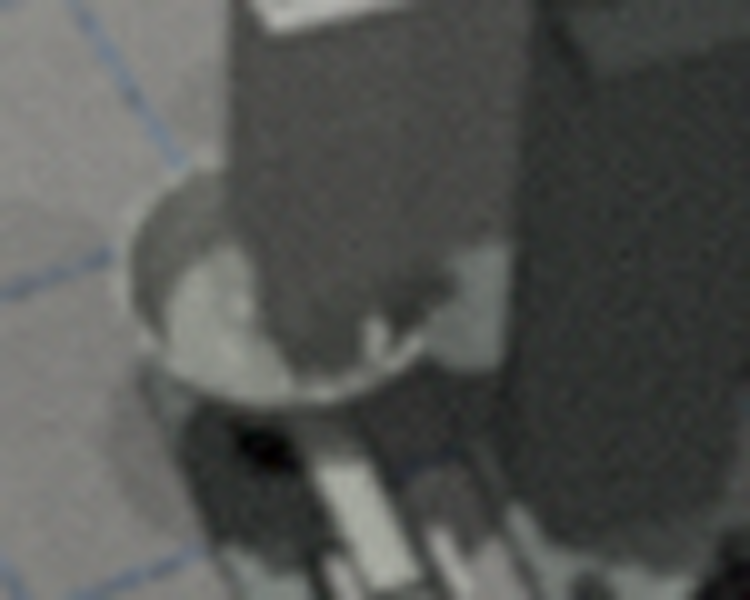

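View pics/s2.png

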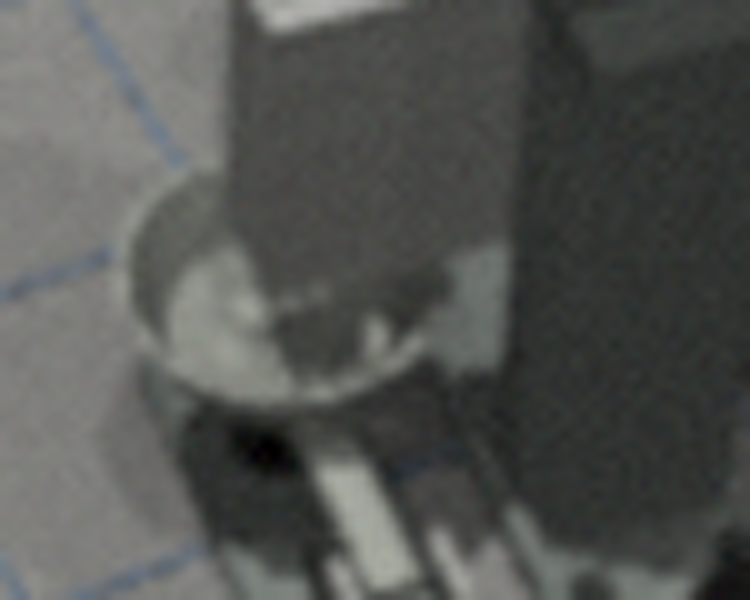

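Request:
apply_moves:
  steps:
    - {"delta_pos": [-8,0,0],"yaw": 0,"grip": 1}
    - {"delta_pos": [-16,0,0],"yaw": 0,"grip": 1}
    - {"delta_pos": [-24,1,0],"yaw": 0,"grip": 1}
    - {"delta_pos": [-32,1,0],"yaw": 0,"grip": 1}
    - {"delta_pos": [-39,1,0],"yaw": 0,"grip": 1}
    - {"delta_pos": [-45,1,0],"yaw": 0,"grip": 1}
    - {"delta_pos": [-48,1,0],"yaw": 0,"grip": 1}
    - {"delta_pos": [-48,1,0],"yaw": 0,"grip": 1}

```text
time: 9.38
position: [0.481, 0.0469, 0.1609]
tcp_rot: [[0.083, 0.997, -0.006], [0.997, -0.083, 0.008], [0.007, -0.007, -1.0]]
wrist_force: [-2.1, 15.8, -5.2]
finger_gap: 1.001
```

```bash
python3 look.py 10
```

```text
t 9.38 disp pos [-0.1089 -0.0166  0.1609] delta mm [-1.3631  0.907  -1.0978] yaw 0.39643572587276754 tilt [-0.0062  0.0077 -1.    ] F [-2.1221 15.7595 -5.1722] gap 1.000568025663115 q [ 0.7319  0.1896 -0.9878  1.8713  0.1617  1.1739 -0.3943]
Fdisp [-3.5299 15.505  -5.1722]
```

Request:
apply_moves:
  steps:
    - {"delta_pos": [0,0,0],"yaw": 0,"grip": 1}
    - {"delta_pos": [0,0,0],"yaw": 0,"grip": 1}
    - {"delta_pos": [0,0,0],"yaw": 0,"grip": 1}
    - {"delta_pos": [10,0,-1],"yaw": 0,"grip": 1}
    - {"delta_pos": [20,0,-1],"yaw": 0,"grip": 1}
    - {"delta_pos": [30,0,-1],"yaw": 0,"grip": 1}
    - {"delta_pos": [40,0,-1],"yaw": 0,"grip": 1}
    - {"delta_pos": [46,0,-1],"yaw": 0,"grip": 1}

```text
time: 10.1
position: [0.4852, 0.0931, 0.1624]
tcp_rot: [[0.083, 0.997, -0.006], [0.997, -0.083, 0.007], [0.006, -0.006, -1.0]]
wrist_force: [-0.2, -0.5, -0.0]
finger_gap: 0.998
```

```bash
python3 look.py 11
```

```text
t 10.1 disp pos [-0.1089  0.0297  0.1624] delta mm [-47.7175   0.6084   0.1238] yaw 0.37822728864331545 tilt [-0.0056  0.0069 -1.    ] F [-0.2466 -0.454  -0.0017] gap 0.99837938819306 q [ 0.6417  0.2251 -1.0071  1.8448  0.1961  1.1847 -0.5124]
Fdisp [-0.2048 -0.4743 -0.0017]
```

View pics/scene11c.png

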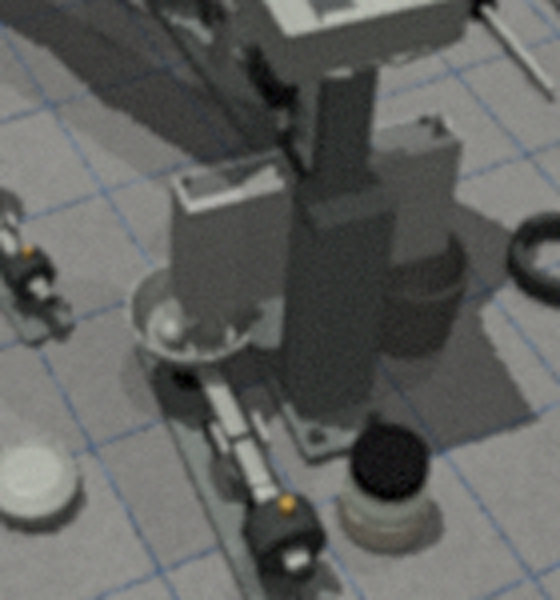

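The crop shows a ball in the bowl at (165,325) and the bowl still up. At least three are needed, so on to the third tilt.

Request:
apply_moves:
  steps:
    - {"delta_pos": [-8,0,0],"yaw": 0,"grip": 1}
    - {"delta_pos": [-16,0,0],"yaw": 0,"grip": 1}
    - {"delta_pos": [-24,0,0],"yaw": 0,"grip": 1}
    - {"delta_pos": [-32,0,0],"yaw": 0,"grip": 1}
    - {"delta_pos": [-39,0,0],"yaw": 0,"grip": 1}
    - {"delta_pos": [-45,0,0],"yaw": 0,"grip": 1}
    - {"delta_pos": [-47,0,0],"yaw": 0,"grip": 1}
    - {"delta_pos": [-47,0,0],"yaw": 0,"grip": 1}

```text
time: 10.82
position: [0.4798, 0.0471, 0.1612]
tcp_rot: [[0.082, 0.997, -0.008], [0.997, -0.082, 0.009], [0.008, -0.009, -1.0]]
wrist_force: [-3.4, 7.0, -5.0]
finger_gap: 0.998
```

Request:
apply_moves:
  steps:
    - {"delta_pos": [0,0,0],"yaw": 0,"grip": 1}
    - {"delta_pos": [0,0,0],"yaw": 0,"grip": 1}
    - {"delta_pos": [0,0,0],"yaw": 0,"grip": 1}
    - {"delta_pos": [10,0,-1],"yaw": 0,"grip": 1}
    - {"delta_pos": [20,0,-1],"yaw": 0,"grip": 1}
    - {"delta_pos": [30,0,-1],"yaw": 0,"grip": 1}
    - {"delta_pos": [40,0,-1],"yaw": 0,"grip": 1}
    - {"delta_pos": [46,0,-1],"yaw": 0,"grip": 1}

```text
time: 11.48
position: [0.4838, 0.0932, 0.1628]
tcp_rot: [[0.083, 0.997, -0.008], [0.997, -0.083, 0.008], [0.007, -0.008, -1.0]]
wrist_force: [0.8, 0.0, -0.1]
finger_gap: 1.002
```

Request:
apply_moves:
  steps:
    - {"delta_pos": [0,0,0],"yaw": 0,"grip": 1}
    - {"delta_pos": [0,0,0],"yaw": 0,"grip": 1}
    - {"delta_pos": [0,0,0],"yaw": 0,"grip": 1}
    - {"delta_pos": [0,0,0],"yaw": 0,"grip": 1}
    - {"delta_pos": [0,0,0],"yaw": 0,"grip": 1}
    - {"delta_pos": [0,0,0],"yaw": 0,"grip": 1}
    - {"delta_pos": [0,0,0],"yaw": 0,"grip": 1}
    - {"delta_pos": [0,0,0],"yaw": 0,"grip": 1}

```text
time: 12.15
position: [0.4838, 0.0931, 0.1628]
tcp_rot: [[0.083, 0.997, -0.008], [0.997, -0.083, 0.008], [0.007, -0.008, -1.0]]
wrist_force: [-0.6, -0.6, -0.4]
finger_gap: 0.998
```

Request:
apply_moves:
  steps:
    - {"delta_pos": [0,0,0],"yaw": 0,"grip": 1}
    - {"delta_pos": [0,0,0],"yaw": 0,"grip": 1}
    - {"delta_pos": [0,0,0],"yaw": 0,"grip": 1}
    - {"delta_pos": [0,0,0],"yaw": 0,"grip": 1}
    - {"delta_pos": [0,0,0],"yaw": 0,"grip": 1}
    - {"delta_pos": [0,0,0],"yaw": 0,"grip": 1}
    - {"delta_pos": [0,0,0],"yaw": 0,"grip": 1}
    - {"delta_pos": [0,0,0],"yaw": 0,"grip": 1}

```text
time: 12.82
position: [0.4838, 0.0931, 0.1628]
tcp_rot: [[0.083, 0.997, -0.008], [0.997, -0.083, 0.008], [0.007, -0.008, -1.0]]
wrist_force: [0.5, -0.1, -0.1]
finger_gap: 1.003
```

Request:
apply_moves:
  steps:
    - {"delta_pos": [0,0,0],"yaw": 0,"grip": 1}
    - {"delta_pos": [0,0,0],"yaw": 0,"grip": 1}
    - {"delta_pos": [0,0,0],"yaw": 0,"grip": 1}
    - {"delta_pos": [0,0,0],"yaw": 0,"grip": 1}
    - {"delta_pos": [0,0,0],"yaw": 0,"grip": 1}
    - {"delta_pos": [0,0,0],"yaw": 0,"grip": 1}
    - {"delta_pos": [0,0,0],"yaw": 0,"grip": 1}
    - {"delta_pos": [0,0,0],"yaw": 0,"grip": 1}

```text
time: 13.48
position: [0.4839, 0.093, 0.1628]
tcp_rot: [[0.083, 0.997, -0.008], [0.997, -0.083, 0.008], [0.007, -0.008, -1.0]]
wrist_force: [0.4, 0.2, 0.6]
finger_gap: 1.002
```

```bash
python3 look.py 12
```

```text
t 13.48 disp pos [-0.1102  0.0295  0.1628] delta mm [-47.5592   1.918    0.4575] yaw 0.40450487863737633 tilt [-0.0078  0.0081 -0.9999] F [0.352  0.2386 0.5908] gap 1.0020693475945623 q [ 0.6449  0.223  -1.0089  1.8458  0.1922  1.1866 -0.5092]
Fdisp [0.3291 0.2693 0.5908]
```

View pics/scene12c.png

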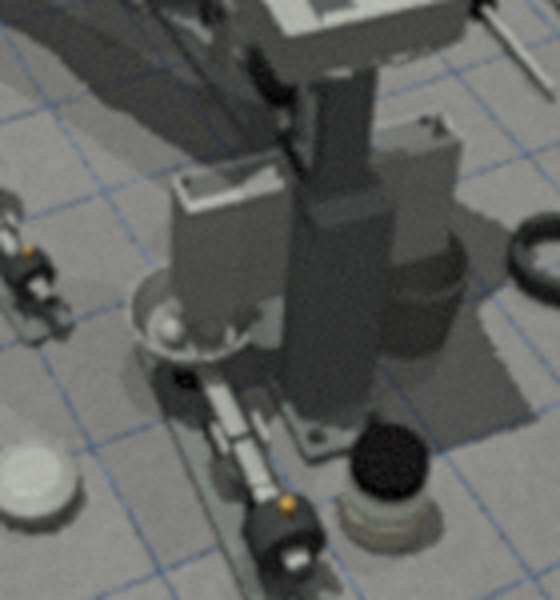

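The bowl is still up more than 2 s after the third drop: its rim hasn't moved and the counterweight pin is still at (287,503). Fourth tilt.

Request:
apply_moves:
  steps:
    - {"delta_pos": [-8,1,0],"yaw": 0,"grip": 1}
    - {"delta_pos": [-16,2,0],"yaw": 0,"grip": 1}
    - {"delta_pos": [-24,2,0],"yaw": 0,"grip": 1}
    - {"delta_pos": [-32,2,0],"yaw": 0,"grip": 1}
    - {"delta_pos": [-39,2,0],"yaw": 0,"grip": 1}
    - {"delta_pos": [-45,2,0],"yaw": 0,"grip": 1}
    - {"delta_pos": [-47,2,0],"yaw": 0,"grip": 1}
    - {"delta_pos": [-48,2,0],"yaw": 0,"grip": 1}

```text
time: 14.2
position: [0.4808, 0.0469, 0.162]
tcp_rot: [[0.081, 0.997, -0.009], [0.997, -0.081, 0.011], [0.01, -0.01, -1.0]]
wrist_force: [-2.1, 13.9, -5.3]
finger_gap: 1.004
```

Request:
apply_moves:
  steps:
    - {"delta_pos": [0,0,0],"yaw": 0,"grip": 1}
    - {"delta_pos": [0,0,0],"yaw": 0,"grip": 1}
    - {"delta_pos": [0,0,0],"yaw": 0,"grip": 1}
    - {"delta_pos": [10,0,-1],"yaw": 0,"grip": 1}
    - {"delta_pos": [20,0,-1],"yaw": 0,"grip": 1}
    - {"delta_pos": [30,0,-1],"yaw": 0,"grip": 1}
    - {"delta_pos": [40,0,-1],"yaw": 0,"grip": 1}
    - {"delta_pos": [46,0,-1],"yaw": 0,"grip": 1}

```text
time: 14.87
position: [0.4849, 0.0932, 0.1638]
tcp_rot: [[0.081, 0.997, -0.008], [0.997, -0.081, 0.011], [0.01, -0.009, -1.0]]
wrist_force: [0.7, -0.8, 0.1]
finger_gap: 1.0
```

Request:
apply_moves:
  steps:
    - {"delta_pos": [0,0,0],"yaw": 0,"grip": 1}
    - {"delta_pos": [0,0,0],"yaw": 0,"grip": 1}
    - {"delta_pos": [0,0,0],"yaw": 0,"grip": 1}
    - {"delta_pos": [0,0,0],"yaw": 0,"grip": 1}
    - {"delta_pos": [0,0,0],"yaw": 0,"grip": 1}
    - {"delta_pos": [0,0,0],"yaw": 0,"grip": 1}
    - {"delta_pos": [0,0,0],"yaw": 0,"grip": 1}
    - {"delta_pos": [0,0,0],"yaw": 0,"grip": 1}

```text
time: 15.53
position: [0.4849, 0.093, 0.1638]
tcp_rot: [[0.081, 0.997, -0.008], [0.997, -0.081, 0.011], [0.01, -0.009, -1.0]]
wrist_force: [0.2, 0.2, 0.3]
finger_gap: 1.005
```

Request:
apply_moves:
  steps:
    - {"delta_pos": [0,0,0],"yaw": 0,"grip": 1}
    - {"delta_pos": [0,0,0],"yaw": 0,"grip": 1}
    - {"delta_pos": [0,0,0],"yaw": 0,"grip": 1}
    - {"delta_pos": [0,0,0],"yaw": 0,"grip": 1}
    - {"delta_pos": [0,0,0],"yaw": 0,"grip": 1}
    - {"delta_pos": [0,0,0],"yaw": 0,"grip": 1}
    - {"delta_pos": [0,0,0],"yaw": 0,"grip": 1}
    - {"delta_pos": [0,0,0],"yaw": 0,"grip": 1}

```text
time: 16.2
position: [0.4849, 0.093, 0.1638]
tcp_rot: [[0.081, 0.997, -0.009], [0.997, -0.081, 0.011], [0.01, -0.009, -1.0]]
wrist_force: [-0.0, -0.1, 0.3]
finger_gap: 1.002
```

Request:
apply_moves:
  steps:
    - {"delta_pos": [0,0,0],"yaw": 0,"grip": 1}
    - {"delta_pos": [0,0,0],"yaw": 0,"grip": 1}
    - {"delta_pos": [0,0,0],"yaw": 0,"grip": 1}
    - {"delta_pos": [0,0,0],"yaw": 0,"grip": 1}
    - {"delta_pos": [0,0,0],"yaw": 0,"grip": 1}
    - {"delta_pos": [0,0,0],"yaw": 0,"grip": 1}
    - {"delta_pos": [0,0,0],"yaw": 0,"grip": 1}
    - {"delta_pos": [0,0,0],"yaw": 0,"grip": 1}

```text
time: 16.87
position: [0.4849, 0.093, 0.1637]
tcp_rot: [[0.081, 0.997, -0.008], [0.997, -0.081, 0.011], [0.01, -0.009, -1.0]]
wrist_force: [-0.9, -0.4, 0.1]
finger_gap: 0.997
```

```bash
python3 look.py 13
```

```text
t 16.87 disp pos [-0.1092  0.0296  0.1637] delta mm [-47.6177   0.7945   1.2574] yaw 0.5103723806132782 tilt [-0.0085  0.0108 -0.9999] F [-0.9306 -0.3952  0.1283] gap 0.9973482408438572 q [ 0.6467  0.2254 -1.0095  1.8422  0.1912  1.1887 -0.5052]
Fdisp [-0.8913 -0.4772  0.1283]
```

View pics/scene13c.png

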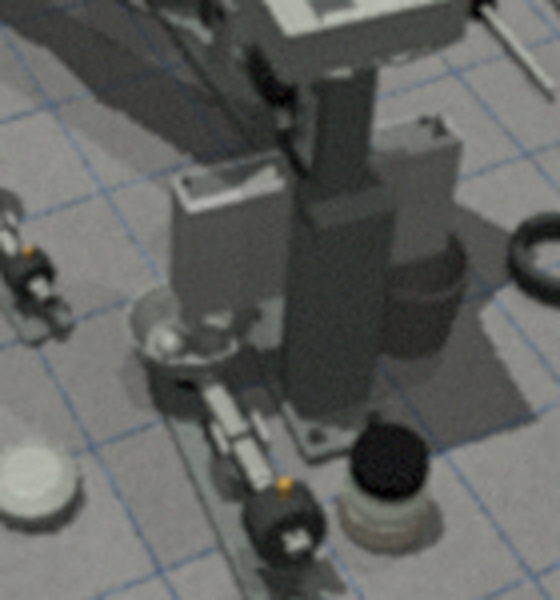

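The bowl is down: its rim dropped and the pin rose from (287,503) to (285,485). No more balls. I'll withdraw straight back, clear of the knob, and check that it stays down.

Request:
apply_moves:
  steps:
    - {"delta_pos": [2,-8,0],"yaw": 0,"grip": 1}
    - {"delta_pos": [2,-16,0],"yaw": 0,"grip": 1}
    - {"delta_pos": [2,-24,0],"yaw": 0,"grip": 1}
    - {"delta_pos": [2,-34,0],"yaw": 0,"grip": 1}
    - {"delta_pos": [2,-44,0],"yaw": 0,"grip": 1}
    - {"delta_pos": [2,-54,0],"yaw": 0,"grip": 1}
    - {"delta_pos": [2,-62,0],"yaw": 0,"grip": 1}
    - {"delta_pos": [2,-64,0],"yaw": 0,"grip": 1}

```text
time: 17.58
position: [0.4197, 0.1002, 0.1642]
tcp_rot: [[0.081, 0.997, -0.009], [0.997, -0.081, 0.009], [0.008, -0.009, -1.0]]
wrist_force: [0.4, -0.0, -0.5]
finger_gap: 0.999
```

Request:
apply_moves:
  steps:
    - {"delta_pos": [0,0,0],"yaw": 0,"grip": 1}
    - {"delta_pos": [0,0,0],"yaw": 0,"grip": 1}
    - {"delta_pos": [0,0,0],"yaw": 0,"grip": 1}
    - {"delta_pos": [0,0,0],"yaw": 0,"grip": 1}
    - {"delta_pos": [0,0,0],"yaw": 0,"grip": 1}
    - {"delta_pos": [0,0,0],"yaw": 0,"grip": 1}
    - {"delta_pos": [0,0,0],"yaw": 0,"grip": 1}
    - {"delta_pos": [0,0,0],"yaw": 0,"grip": 1}

```text
time: 18.25
position: [0.4197, 0.1003, 0.1642]
tcp_rot: [[0.081, 0.997, -0.009], [0.997, -0.081, 0.009], [0.008, -0.009, -1.0]]
wrist_force: [-0.0, 0.0, -0.2]
finger_gap: 1.004
```

```bash
python3 look.py 14; python3 - <<'E'
from h import *
im=optics.capture('top')[:,:,::-1]; cv2.imwrite('pics/top14.png',im)
a=im[140:260,240:400]; cv2.imwrite('pics/top14c.png',cv2.resize(a,(800,600),interpolation=2))
p=cv2.imread('pics/scene13c.png').astype(int); q=cv2.imread('pics/scene14c.png').astype(int)
print('diff scale region',np.abs(p-q)[280:600,130:330].mean(), 'still ref',np.abs(p-q)[400:600,0:100].mean())
E
```

```text
t 18.25 disp pos [-0.1748  0.031   0.1642] delta mm [-49.6077  66.3139   1.1179] yaw 0.5370502739453923 tilt [-0.0087  0.0092 -0.9999] F [-0.0373  0.0051 -0.1889] gap 1.0036655152818204 q [ 0.7373  0.0147 -1.0505  1.9821  0.0015  1.1576 -0.3945]
Fdisp [-0.0376  0.0017 -0.1889]
diff scale region 2.394270833333333 still ref 3.28165
```

View pics/scene14c.png

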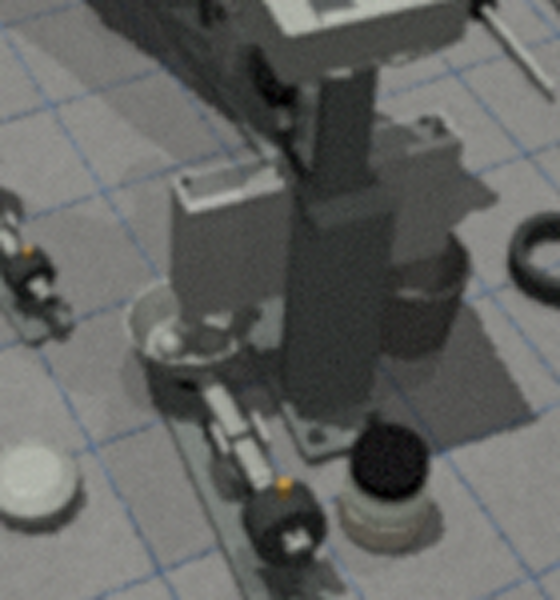

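View pics/top14c.png

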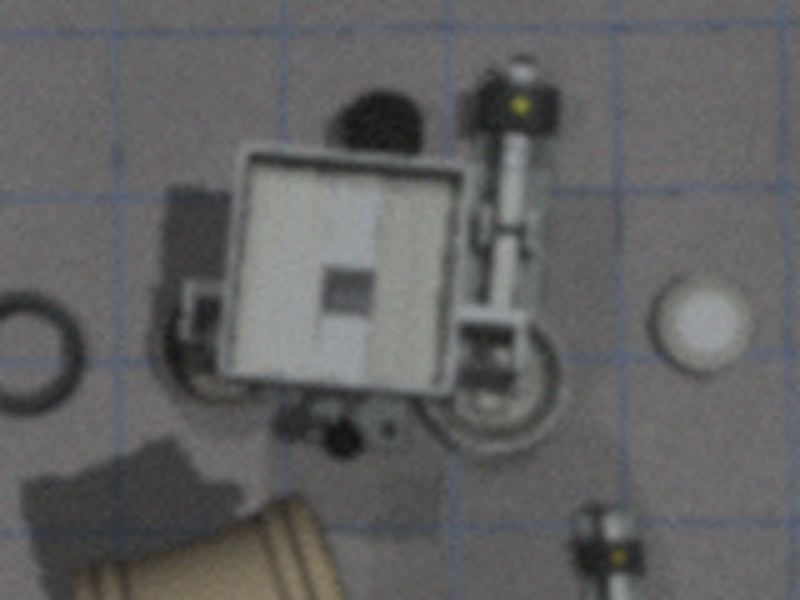

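The knob is back at its rest pixel, (342,440) in the crop, the same as at the start. The bowl is down and hasn't changed over 1.4 s, the hand is clear, and the other things haven't moved. Handing in.

```bash
python3 -c "
from plant import workorder; print(workorder.job_done())"
```

```text
the job is handed in; nothing more can be done
None
```

I tilted the lever to its stop on the bowl's side (-y) four times, holding it there and letting it spring back each time. The bowl stayed up after the third ball and went down after the fourth. I then added no more, backed the hand off and handed the job in at about 18.5 s.

**How I pushed it:** the moves offered no way to lean the gripper. I kept it upright with its jaws open, stood in front of the hopper, and pushed the knob sideways with the front finger. The highest wrist force I read was about 16 N.

**Last checks, from the pictures:**
- **Bowl:** down, and no visible change over 1.4 s. I judged this from the counterweight pin and the rim, as the beam angle can't be read directly.
- **Lever:** the knob was back at its rest position.
- **Hand and bench:** the wrist force was near zero, and the ring, the disc and the jar looked unmoved in the crop; I did not re-check the screwdrivers or the spreader.

**Not confirmed:**
- **Ball count:** the chute hides part of the bowl, so I could not count all four balls, and the ball search found none in the picture. Four comes from the number of full tilts.
- **Cup and bench:** I saw no stray ball, but did not look closely into the cup.
- **Knob at the stop:** the camera put the knob about 1–2 pixels from where I expected it. I went by the finger's position and the rise in force instead.

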